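Free and park the stuck trimmer head

TASK

The head of the sheet trimmer has gummed up on its rail. Push it towards the end cover until it breaks free, then run it fully home, so that it rests pressed against the stop hidden inside the cover, without ramming that stop. Then fold the head's lock lever down flat and let go, leaving the head against its stop and the things around undisturbed.

Things in the scene. Friction and masses are not known exactly. Their poses are not given: they have to be found in the camera images.
- trimmer: Sheet trimmer fixed to the bench: grey bed 300 mm (its x, -130 to +170) by 540 (y) by 18 thick; an aluminium rail 26 mm wide, top 42 mm above the bench, runs along its y through x = 0. Origin on the bench under the rail's middle; z up, x away from the robot, y along the rail towards the end cover. Turned up to 20 degrees about z. A 12 mm high strip lines the bed's far edge.
- carriage: The trimmer's black head; slides along the trimmer's y only, with its axes. Origin: centre of its underside, 42 mm above the bench. Block 62 (x) by 70 (y) by 32 mm high, steel tongue 80 mm long in front. Stuck for its first 25 to 80 mm: 9 to 14 N to move; then it suddenly breaks free, slides with about 2.5 N and stays where it is left.
- push_point (a point): On the head's upright grip, which stands on the block's rear (44 mm wide in x, 18 mm in y, from 32 to 82 mm above the head's origin); it can be pushed from behind towards +y, or pinched. This point is the middle of its flat rear (-y) face in x, 35 mm behind the head's origin, 106 mm above the bench, 18 mm below the grip's top.
- parking_cover: Fixed grey end cover on the rail's +y end, 64 by 125 by 62 mm, origin at the centre of its underside, 18 mm above the bench. Hidden in it, at a depth that differs each time, is a stop with a rubber buffer (about 2.5 N per mm) for the head's tongue; ramming means over 15 N on it. Home comes after 115 to 245 mm of travel, 10 to 85 mm short of the block meeting the cover.
- lock_lever (a joint): Steel lock lever on the head, rad: 0 = raised, 0.62 rad (36 degrees) above level, leaning to the trimmer's -x side (towards the robot); grows as it is folded down, 0.57 = flat (3 degrees above level). It swings in a plane across the rail, takes about 2 to 4 N pressed down near its tip, stays where it is left, and does not alter how the head slides.
- lever_tip (a point): Free end of the lock lever, a flat bar 75 mm long, 16 wide, 6 thick; the point is on its centre line. The pivot axis runs along the rail, in the head's frame at x +24, y +19, z +42 mm (84 mm above the bench).
- tape_roll: Bystander: clear roll of tape 84 mm across, 48 mm high, standing flat on the trimmer's bed on the far side of the rail. Origin at the centre of its underside. Leave it alone.
- small_carton: Bystander: cardboard carton 140 by 100 by 70 mm on the bench to the left. Origin at the centre of its underside. Leave it alone.
- pen_cup: Bystander: black cup 76 mm across, 100 mm high, on the bench to the right. Origin at the centre of its underside. Leave it alone.

How it is judged (in metres and radians):
On the way, in this order (a step that is already met when the one before it is completed fails the run):
1. the head has broken free of the sticky stretch, its lever still raised (y of carriage in the frame of trimmer above -0.06 m and value of joint lock_lever below 0.2 rad).
2. the head rests against the hidden stop, its lever still raised (contact force between carriage and parking_cover above 0.8 N and value of joint lock_lever below 0.2 rad), for 0.2 s.
At the end, for the whole second after the job is handed in: the head is at rest, still bearing on the hidden stop with more than 0.3 N (no gap), the lever is folded down to more than 0.47 rad, and nothing is touched by the robot (contact force between carriage and parking_cover above 0.3 N and value of joint lock_lever above 0.47 rad and linear speed of carriage below 0.005 m/s).
It fails at once if the head is pressed or rammed against the stop with more than 15 N (contact force between carriage and parking_cover above 15 N).
It fails at once if a bystander is moved more than 20 mm (distance of any of tape_roll, small_carton, pen_cup from where it was at the start of the episode above 0.02 m).
It fails at once if the tape roll or the cup is tipped (angle between any of tape_roll, pen_cup's own z axis and vertical above 0.5 rad).
It also fails if it takes over 64 s, if anything falls off the work surface, if the arm or the gripper's body presses on something with over 40 N, if the wrist force passes 120 N, or if a joint passes its speed limit or range.

ROBOT

A 6-joint arm with a two-finger parallel gripper is mounted at the origin on the work surface. World frame = base frame: x ahead of the robot, y to its left, z up, the work surface at z = 0. Lengths are in m, angles in degrees, forces in N, time in s.
With the tool pointing down it reaches from about 0.375 to 0.75 m from the base axis. Payload 9 kg.
Tool frame: the origin (TCP) lies where the fingers leave the gripper's body, on its centre line; the fingertips stand 73 mm ahead of it and the grasp point (between the pads) lies 54 mm ahead of it (robot.tip_reach is the distance from the TCP to the fingertips, in m); z points along the fingers, y is the line along which they close (so a half turn about z gives the same grasp; the last joint's range is limited). The gripper opens to 85 mm and grips with 20 to 120 N. Pads are 22 mm wide; open, the fingers measure 114 mm over their backs; the gripper's body (76 mm by 85 mm) begins 54 mm behind the grasp point. The pads swing forward as they close: fully open they stand 13 mm farther back than shut.
Start: joints at [-12.473, 5.964, 5.575, 89.605, 0, 77.527], TCP at [0.6, 0, 0.304] pointing down, gripper open.
Joint ranges: [-171.21, 171.21], [-48.23, 106.86], [-62.78, 66.21], [-105.2, 120.99], [-86.42, 89.51], [-180, 180]. Speed limits (degrees/s): [127.2, 127.2, 147.25, 180, 180, 180].

INTERFACE

Orientations are given as [roll, pitch, yaw] about the fixed x, y, z axes, in that order (R = Rz(yaw) Ry(pitch) Rx(roll)).
In Python, from plant import robot gives the robot as it stands. Calls block until the motion is done:
- robot.move_pose(position, orientation): joint-space move of the TCP to a pose.
- robot.line_to(position, vel=0.15, rotation=None, guard=None): straight line of the TCP; rotation=None keeps the orientation; vel is the mean speed in m/s. With guard (N) it stops when the force on the tool has changed by that much, and returns True; else False.
- robot.goto_joints(angles): joint-space move.
- robot.set_gripper(opening): finger opening in m; the grip force is fixed at half the most; returns when the fingers have stopped.
- robot.pause(seconds).
- robot.ik(position, orientation): joint angles nearest the present ones, or None.
- robot.observe(): the state.
- robot.grab_frame(name): name is "scene" or "side" or "wrist"; returns the picture (384x512x3 uint8, blue, green, red); there is no depth.
- robot.get_calibration(name): a dict with "vertical_fov" (degrees; the focal length in pixels is half the picture's height over the tangent of half this angle, whatever the lens; pixels are square), "cx", "cy" (the principal point, pixels), "rvec" (rotation vector, rad) and "tvec" (3), from world to camera coordinates, as OpenCV has them. Camera axes: x right, y down, z forward; pixel columns grow to the right and rows downward; lengths in m; the calibration is good to about 2 mm. The wrist camera is an equidistant fisheye: a pixel r from the principal point sees the ray r / f radians off the axis. A picture is of the moment at which its call begins: read the wrist's pose just before it. get_calibration takes no time and is no camera call; for the wrist camera it gives the pose at the moment of the call.
A pose or a line that the arm cannot do raises robot.IKError and nothing moves.
- robot.job_done(): hands the job in; it is judged then, once.
The state is a dict: "time": time; "q": joint angles; "qvel": joint speeds; "joint_torque": joint torques, N m; "tool_pos": TCP position; "tcp_rot": TCP orientation; "ft_force": force on the tool from outside, world axes, zero at the start; "torque": the same for the moment, N m; "gripper_width": finger opening in m; "gripper_force": force on a finger pad.
Only numpy, scipy, OpenCV 4.12 (cv2) and the standard library are available. Lean on these libraries where they do the work, as an engineer would, in place of code of your own. Each camera call takes 0.05 s, during which the arm holds its last target. There are 200 camera calls.

## Working session

There is one attempt and no reset: what is moved stays moved. The work goes in short steps, each a Python script; the robot and the scene stay as the last script left them, time stands still between calls to the robot, and variables do not carry over. Pictures are saved under pics/ and viewed, at most 10 in all, crops included, and the job is handed in when it is done.

```bash
ls; mkdir -p pics; python3 - <<'E'
from plant import robot
import cv2,numpy as np
for n in("scene","side"):
    cv2.imwrite(f"pics/{n}0.png",robot.grab_frame(n)); print(n,robot.get_calibration(n))
o=robot.observe();print(o["time"],o["tcp_rot"],o["ft_force"],o["gripper_width"],robot.tip_reach)
E
```

```text
pics
scene {'vertical_fov': 53.06830942976395, 'cx': 255.34213988574484, 'cy': 196.2163335467175, 'rvec': array([ 2.34685029,  0.6161289 , -0.25008345]), 'tvec': array([-0.47854122, -0.14963805,  1.59457829])}
side {'vertical_fov': 53.502796743290595, 'cx': 253.72252120540304, 'cy': 185.98936008260551, 'rvec': array([ 2.40957587, -0.32539792,  0.14650295]), 'tvec': array([-0.53965403,  0.1750759 ,  1.21012107])}
0.1 [-1.79937373e+02 -1.46787366e-02  8.99981452e+01] [-0.12081214 -0.2366157  -0.97269321] 0.08511586583294545 0.0726
```

View pics/scene0.png

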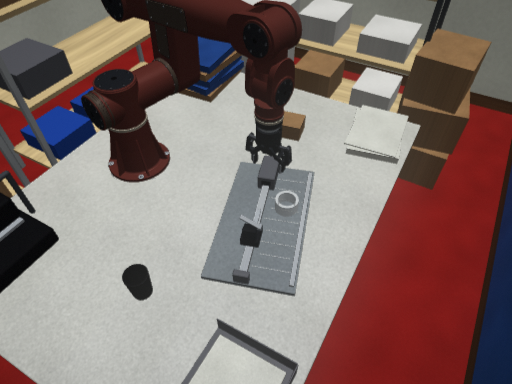

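View pics/side0.png

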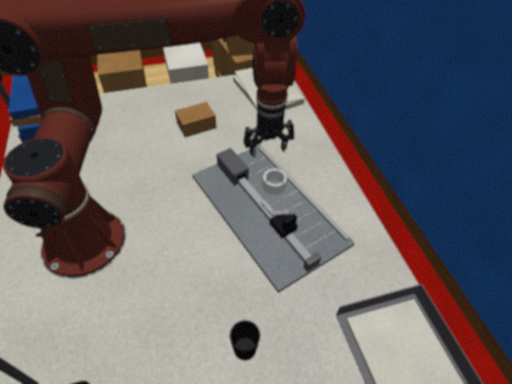

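The scene view shows the bed with corners near (241,163), (313,170), (295,290) and (203,277). The head is at (250,233), with the cover at (268,172) towards +y. The side view agrees, with the head at (284,222) and the cover at (232,164). I'll zoom in next.

```bash
cat > h.py <<'E'
import numpy as np,cv2
from plant import robot
def K(n):
    c=robot.get_calibration(n);f=192/np.tan(np.radians(c["vertical_fov"]/2))
    R=cv2.Rodrigues(c["rvec"])[0];return c,f,R,-R.T@np.array(c["tvec"])
def ray(n,uv):
    c,f,R,C=K(n);return C,R.T@np.array([(uv[0]-c["cx"])/f,(uv[1]-c["cy"])/f,1])
def onplane(n,uv,z):
    C,d=ray(n,uv);return C+d*(z-C[2])/d[2]
def proj(n,p):
    c,f,R,C=K(n);q=R@(np.array(p)-C);return f*q[0]/q[2]+c["cx"],f*q[1]/q[2]+c["cy"]
E
python3 - <<'E'
from h import *
a=cv2.imread("pics/scene0.png")[150:300,190:330];b=cv2.imread("pics/side0.png")[140:295,185:360]
r=lambda i:cv2.resize(i,None,fx=800/2/i.shape[1],fy=800/2/i.shape[1],interpolation=cv2.INTER_CUBIC)
a,b=r(a),r(b);H=max(a.shape[0],b.shape[0]);o=np.zeros((H,800,3),np.uint8);o[:a.shape[0],:400]=a;o[:b.shape[0],400:]=b
cv2.imwrite("pics/crop.png",o)
for p in[(241,163),(313,170),(295,290),(203,277)]:print(onplane("scene",p,.018).round(3))
for p in[(193,177),(260,150),(352,242),(280,287)]:print(onplane("side",p,.018).round(3))
E
```

```text
[0.386 0.172 0.018]
[0.656 0.276 0.018]
[ 0.821 -0.23   0.018]
[ 0.551 -0.331  0.018]
[0.38  0.167 0.018]
[0.654 0.241 0.018]
[ 0.817 -0.236  0.018]
[ 0.549 -0.322  0.018]
```

View pics/crop.png

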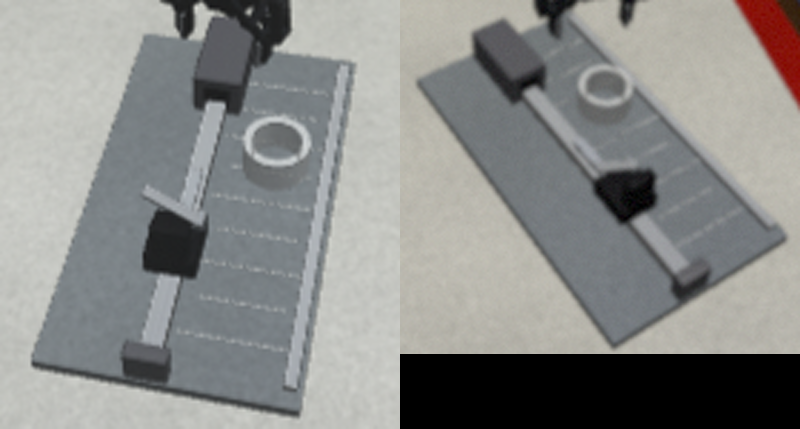

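Crop: the bed, the lever (tip at crop (147,190), leaning to −x), the head at crop (175,240), and the tape roll on the far side. I'll refine with the wrist camera, from a point above and behind the head.

```bash
python3 - <<'E'
from h import *
yaw=18.6
robot.move_pose([0.64,-0.22,0.32],[180,0,90+yaw])
o=robot.observe();c=robot.get_calibration("wrist")
im=robot.grab_frame("wrist");cv2.imwrite("pics/w0.png",im)
import pickle;pickle.dump(c,open("w0.pkl","wb"));print(o["time"],o["tool_pos"],o["tcp_rot"],o["ft_force"],c,cv2.Rodrigues(c["rvec"])[0])
for n in("scene","side"):cv2.imwrite(f"pics/{n}1.png",robot.grab_frame(n))
E
```

```text
1.0 [ 0.63999802 -0.21908449  0.31983059] [-1.79995074e+02 -4.21312108e-02  1.08578814e+02] [-0.05886506  0.68354746 -0.40517496] {'vertical_fov': 65.70646984690485, 'cx': 256.2592530905284, 'cy': 187.71063639691428, 'rvec': array([-2.82674154, -0.46266153, -0.06378579]), 'tvec': array([-0.53852524, -0.43415269,  0.28011757])} [[ 0.94786416  0.31867312 -0.00099142]
 [ 0.30651657 -0.91084562  0.27641969]
 [ 0.08718449 -0.26231221 -0.96103651]]
```

View pics/w0.png

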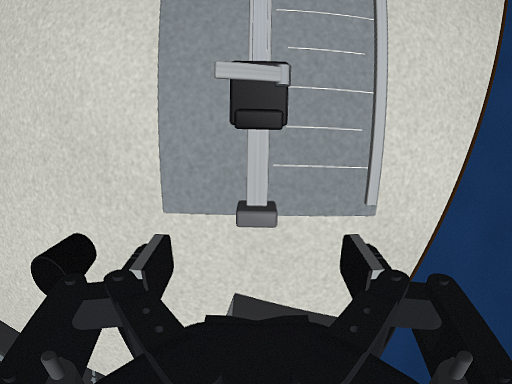

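Wrist view: bed rear corners at about (163,212) and (376,215). The rail centre runs from (258,190) to (260,10). The grip's top spans x 236–282, rows 110–126, and the lever tip is at (217,70).

```bash
cat >> h.py <<'E'
def wray(c,uv):
    f=192/np.tan(np.radians(c["vertical_fov"]/2));R=cv2.Rodrigues(np.array(c["rvec"]))[0]
    u=np.array([uv[0]-c["cx"],uv[1]-c["cy"]]);r=np.hypot(*u);t=r/f
    d=np.array([*(u/max(r,1e-9)*np.sin(t)),np.cos(t)]);return -R.T@np.array(c["tvec"]),R.T@d
def wplane(c,uv,z):
    C,d=wray(c,uv);return C+d*(z-C[2])/d[2]
E
python3 - <<'E'
from h import *
import pickle
c=pickle.load(open("w0.pkl","rb"));im=cv2.imread("pics/w0.png");g=im.astype(int).sum(2)/3
# rail edges: per row, bright span around x=258
P=[]
for v in list(range(2,56,4))+list(range(136,196,4)):
    row=np.convolve(g[v],[.25,.5,.25],'same');d=np.diff(row)
    l=235+np.argmax(d[235:258]);r=258+np.argmin(d[258:285])
    P.append((wplane(c,(l+.5,v),.042)+wplane(c,(r+.5,v),.042))/2)
P=np.array(P)
vx,vy,x0,y0=cv2.fitLine(P[:,:2].astype(np.float32),cv2.DIST_HUBER,0,.01,.01).ravel()
if vy<0:vx,vy=-vx,-vy
print("yaw",np.degrees(np.arctan2(-vx,vy)),"pt",x0,y0,"resid",np.std((P[:,0]-x0)*vy-(P[:,1]-y0)*vx))
Y=np.array([vx,vy]);X=np.array([vy,-vx]);p0=np.array([x0,y0])
def rel(p):return [float(np.dot(p[:2]-p0,X)),float(np.dot(p[:2]-p0,Y))]
for n,uv,z in[("bedL",(163,212),.018),("bedR",(376,215),.018),("gripL",(236,127),.124),("gripR",(282,127),.124),("gripFL",(238,111),.124),("leverTip",(217,70),.132),("blkL",(231,80),.074),("blkR",(288,80),.074)]:
    print(n,np.round(rel(wplane(c,uv,z)),4))
print("S",p0,Y)
s=cv2.resize(im[50:220,150:390],None,fx=3,fy=3,interpolation=cv2.INTER_CUBIC);s=cv2.convertScaleAbs(s,alpha=2,beta=20);cv2.imwrite("pics/w0c.png",s)
E
```

```text
yaw 17.628428 pt 0.62465006 -0.16065472 resid 0.0002679356259232211
bedL [-0.1287 -0.1321]
bedR [ 0.1694 -0.1324]
gripL [-0.0201 -0.0088]
gripR [ 0.0208 -0.0081]
gripFL [-0.0184  0.0055]
leverTip [-0.0364  0.0414]
blkL [-0.0292  0.0372]
blkR [0.0302 0.0384]
S [ 0.62465006 -0.16065472] [-0.3028428   0.95304054]
```

View pics/w0c.png

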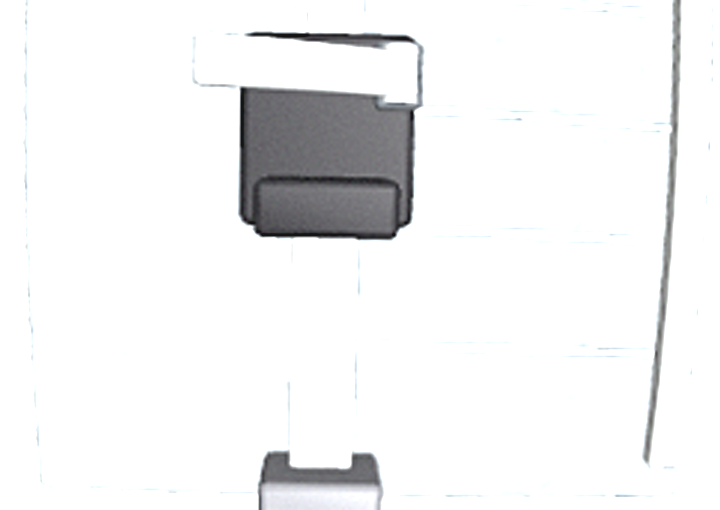

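```bash
cat >> h.py <<'E'
p0=np.array([0.62465,-0.160655]);Y=np.array([-.302843,.953041]);X=np.array([.953041,.302843]);yaw=17.63
def W(x,y,z):return [*(p0+x*X+y*Y),z]
def st(s=""):
    o=robot.observe();d=np.array(o["tool_pos"][:2])-p0;f=np.array(o["ft_force"])
    print(s,"t%.2f x%.4f y%.4f z%.4f"%(o["time"],d@X,d@Y,o["tool_pos"][2]),"F x%.2f y%.2f z%.2f"%(f[:2]@X,f[:2]@Y,f[2]),flush=True)
E
python3 - <<'E'
from h import *
robot.set_gripper(0)
R=[180,0,90+yaw]
robot.move_pose(W(0,-.065,.22),R);robot.line_to(W(0,-.065,.163));robot.pause(.2);st("down")
print(robot.line_to(W(0,.01,.163),vel=.03,guard=3));st("contact")
y=(np.array(robot.observe()["tool_pos"][:2])-p0)@Y
for i in range(1,5):
    g=robot.line_to(W(0,y+.021*i,.163),vel=.03,guard=30);st(f"push{i} {g}")
robot.pause(.2);st()
cv2.imwrite("pics/w1.png",robot.grab_frame("wrist"))
E
```

```text
down t3.13 x0.0006 y-0.0656 z0.1648 F x-0.17 y0.09 z-0.01
True
contact t4.56 x-0.0001 y-0.0223 z0.1626 F x-0.39 y-0.23 z0.49
push1 False t5.42 x-0.0004 y-0.0019 z0.1624 F x-0.67 y-5.37 z-4.38
push2 False t6.28 x0.0002 y0.0199 z0.1632 F x0.15 y0.54 z0.65
push3 False t7.12 x-0.0001 y0.0410 z0.1629 F x0.21 y-0.51 z-0.15
push4 False t7.97 x0.0001 y0.0619 z0.1632 F x-0.51 y-0.43 z0.50
 t8.18 x0.0000 y0.0616 z0.1630 F x-0.49 y0.20 z-0.48
```

View pics/w1.png

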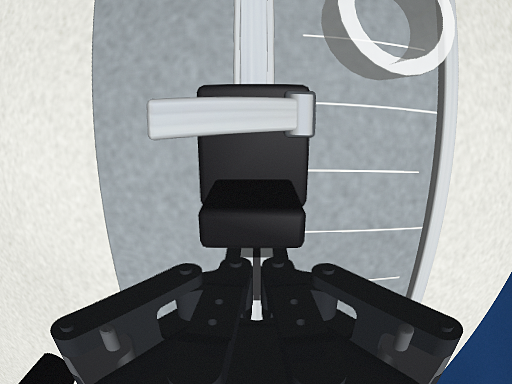

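The wrist view shows the head at about (253,165), free and ahead of the fingers, with the lever still raised. Now a slow guarded run home.

```bash
python3 - <<'E'
from h import *
print(robot.line_to(W(0,.230,.163),vel=.02,guard=5.5));st("stop")
robot.pause(.1);st();robot.pause(.1);st();robot.pause(.2);st()
E
```

```text
True
stop t12.63 x-0.0001 y0.1498 z0.1627 F x0.30 y-1.52 z0.60
 t12.73 x-0.0002 y0.1496 z0.1623 F x0.69 y-0.23 z0.07
 t12.83 x-0.0003 y0.1495 z0.1621 F x0.29 y-0.44 z0.07
 t13.03 x-0.0003 y0.1493 z0.1622 F x-0.94 y0.02 z-1.14
```

```bash
python3 - <<'E'
from h import *
y=.1495
for i in range(6):
    y+=.0008;g=robot.line_to(W(0,y,.1625),vel=.01,guard=7)
    F=[]
    for _ in range(4):
        robot.pause(.05);F.append(np.array(robot.observe()["ft_force"])[:2]@Y)
    st(f"{g} mean {np.mean(F):.2f}")
    if np.mean(F)<-5:break
E
```

```text
False mean -5.27 t13.49 x-0.0002 y0.1499 z0.1623 F x-1.39 y-5.48 z-4.89
```

```bash
python3 - <<'E'
from h import *
robot.pause(.25);st("hold")
robot.line_to(W(0,.142,.1625),vel=.02);robot.line_to(W(0,.10,.1625),vel=.1);robot.line_to(W(0,.10,.26),vel=.15)
robot.pause(.2);import pickle;c=robot.get_calibration("wrist");im=robot.grab_frame("wrist");cv2.imwrite("pics/w2.png",im);pickle.dump(c,open("w2.pkl","wb"));st()
E
```

```text
hold t13.74 x-0.0002 y0.1499 z0.1622 F x-1.64 y-5.16 z-2.58
 t15.93 x-0.0003 y0.1002 z0.2590 F x-0.16 y-0.35 z0.19
```

View pics/w2.png

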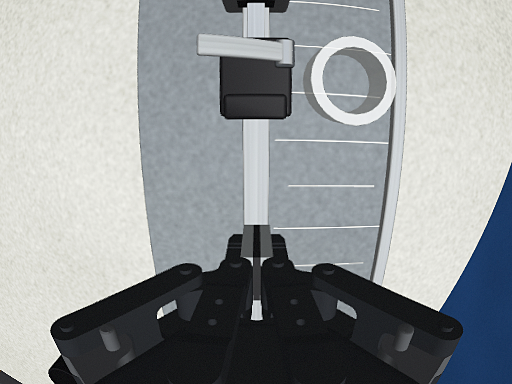

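The wrist view shows the head against the stop, with grip rear top edge at (257,118) and lever tip at (199,44). The cover front is near row 10. Next I fold the lever.

```bash
python3 - <<'E'
from h import *
import pickle
c=pickle.load(open("w2.pkl","rb"))
r=lambda p:np.round([(p[:2]-p0)@X,(p[:2]-p0)@Y],4)
print("grip",r(wplane(c,(257,118),.124)),"tip",r(wplane(c,(198,44),.128)))
ly=.215
robot.line_to(W(-.042,ly,.26),vel=.2);robot.line_to(W(-.042,ly,.212),vel=.1);robot.pause(.2);st("above")
print(robot.line_to(W(-.042,ly,.166),vel=.03,guard=14));st("a")
print(robot.line_to(W(-.042,ly,.158),vel=.015,guard=9));st("b")
robot.line_to(W(-.042,ly,.23),vel=.1)
robot.line_to(W(-.02,.09,.26),vel=.2);robot.pause(.2);c=robot.get_calibration("wrist");cv2.imwrite("pics/w3.png",robot.grab_frame("wrist"));pickle.dump(c,open("w3.pkl","wb"));st()
E
```

```text
grip [0.0016 0.1629] tip [-0.0378  0.2146]
above t17.52 x-0.0416 y0.2148 z0.2128 F x0.02 y-0.18 z0.73
False
a t19.20 x-0.0419 y0.2150 z0.1661 F x0.61 y0.43 z-0.12
True
b t19.58 x-0.0419 y0.2147 z0.1625 F x-2.29 y0.39 z8.41
 t21.47 x-0.0200 y0.0909 z0.2600 F x0.63 y-0.45 z-0.46
```

View pics/w3.png

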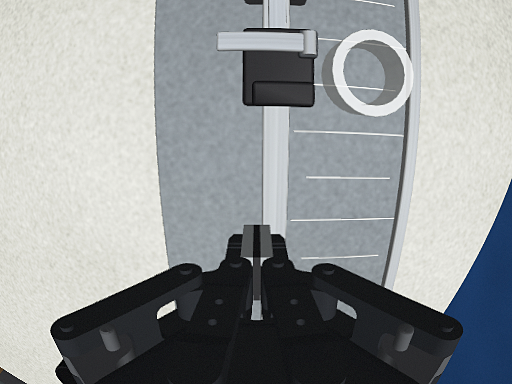

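The lever now lies flat in the view: tip at (218,41), and the press stopped at fingertip z = 0.090. I'll check numerically, then hand in.

```bash
python3 - <<'E'
from h import *
import pickle
c=pickle.load(open("w3.pkl","rb"))
r=lambda p:np.round([(p[:2]-p0)@X,(p[:2]-p0)@Y],4)
g=r(wplane(c,(281,106),.124));print("grip",g,"tip",r(wplane(c,(218,41),.089)))
if abs(g[1]-.1629)<.003: print(robot.job_done())
E
```

```text
grip [-0.0017  0.1619] tip [-0.0492  0.2154]
the job is handed in; nothing more can be done
None
```

I handed the job in at about 21 s; no verdict came back. The head broke free and ran home; it held a steady push of about 5 N there, well above its 2.5 N sliding friction. The lever is folded flat, the arm is clear, and nothing touched the bystanders.

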